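# Lock the sample chest with its padlock shackle

## Task

Lock the sample chest on the bench: slide the bolt on its lid fully shut, so that its eye lies over the hole in the lock, then take the loose steel shackle from its rest and put both legs down into the lock, one of them through the eye of the bolt. Press the shackle firmly but without hammering or forcing it until the pawl clicks and it stays down by itself when let go, and leave the other things on the bench where they are.

Things in the scene. Friction and masses are not known exactly. Their poses are not given: they have to be found in the camera images.
- chest: Grey steel sample chest with white lid, fixed to the bench, origin at the centre of its underside, front at -x. Main body x -40 to 140 mm, y -120 to 120 mm, lid top 120 mm above the bench; in front of it a ledge 48 mm high (x -110 to -40 mm) carries the lock.
- lock_mouth (a point): Middle of the top face of the steel lock case (44 mm in x, 100 mm in y, 56 mm high; top about 116 mm above the bench), on the chest's front ledge. Axes as the chest: z up, -x to its front, y along the row of two upright wells. The wells are 13.5 mm square, centred at y = +28 and -28 mm. A shackle caught by the pawl has its leg tips 36 mm below this point.
- lock: The lock case, origin at the centre of its underside, axes as lock_mouth. On a rubber cushion: pressed, it starts to sink at about 4 N, then 0.5 mm for each newton, to a hard stop at 9 mm, so poses measured before pressing do not hold. A push of about 20 N is ample to seat the shackle; contact force of 55 N between shackle and lock (side loads on the well walls count too) damages it.
- pawl_well (a point): Mouth of the +y well, on its axis. The hidden pawl here catches the leg's groove at 36 mm tip depth; hard bottom at 39 mm. Ejector pads in both wells push up, together 6 N from 26 mm tip depth on, 0.25 N more per mm. Push needed: up to 9 to 16 N on the pawl, then some newtons less until the click, then rising steeply at the bottom. Let go too early, the shackle springs back up.
- bolt (a joint): Travel of the flat steel bolt on the chest lid, m: 0 = open, 0.045 = fully shut at its stop. It slides to -x of lock_mouth against about 3 N of friction and stays where left. Plate 36 mm wide, from 121 to 127 mm above the bench, with a 17 mm square eye near its front end; shut, the eye is centred over the lock's +y well, 5 mm above the lock's top.
- bolt_knob (a point): Point on the axis of the bolt's upright black knob (16 mm diameter, 36 mm tall, on the bolt plate), 16 mm below its top, about 146 mm above the bench, 98 mm at +x of the eye's centre. Axes as lock_mouth. A guide strap 12 mm high over the lid crosses the bolt 45 mm ahead of the knob when shut.
- shackle_mid (a point): Middle of the loose U-shaped steel shackle, 48 mm above the leg tips. Axes: z up to the bow, y from leg to leg, x square to the U. Round bar 12 mm thick, 68 mm wide, 96 mm tall, 190 g; legs at y = +28 and -28 mm, tips tapered over 6 mm to 6 mm across, a groove 9 to 22 mm above each tip. Both legs are alike: it fits either way round. It starts upright in the rest, tips 10 mm above the bench.
- shackle_top (a point): Centre of the straight top bar (bow) of the shackle, on the bar's axis, 90 mm above the leg tips and 6 mm below its very top; the straight part is 28 mm long along the shackle's y. Same axes as shackle_mid.
- rest: Grey plastic rest block, fixed, 46 mm (x) by 96 mm (y) by 35 mm high, origin at the centre of its underside; it holds the shackle upright in two 14.5 mm square holes 25 mm deep at y = +28 and -28 mm.
- balance: White lab balance with steel pan, 180 by 130 by 54 mm, origin at the centre of its underside. Leave alone.
- reagent: Amber reagent bottle, 54 mm diameter, 110 mm tall, origin at the centre of its underside. Leave alone.
- beaker: Glass beaker, 70 mm diameter, 85 mm tall, origin at the centre of its underside. Leave alone.
Things that resemble listed ones, but are neither listed nor needed, are in the scene too. What is meant by the part that bears shackle_mid is not red, and is the larger of those in its own colour.

How it is judged:
On the way, in this order (a step that is already met when the one before it is completed fails the run):
1. the bolt is slid fully shut (within 2 mm of its stop) (value of joint bolt above 0.043 m), for 0.2 s.
2. both legs of the shackle stand at least 8 mm deep in the lock's wells, through the eye (z of shackle_mid in the frame of lock_mouth below 0.04 m and horizontal distance between shackle_mid and lock_mouth below 0.006 m and angle between the z axis of shackle_mid and the z axis of lock_mouth, either way round below 0.12 rad and angle between the y axis of shackle_mid and the y axis of lock_mouth, either way round below 0.15 rad and value of joint bolt above 0.041 m), for 0.1 s.
At the end, for the whole second after the job is handed in: The bolt is shut (within 4 mm of its stop), the shackle is upright in the lock with one leg through the bolt's eye, caught by the pawl: its tips stay at least 33 mm below the lock's top, against the ejector (value of joint bolt above 0.041 m and z of shackle_mid in the frame of lock_mouth below 0.015 m and horizontal distance between shackle_mid and lock_mouth below 0.006 m and angle between the z axis of shackle_mid and the z axis of lock_mouth, either way round below 0.1 rad and angle between the y axis of shackle_mid and the y axis of lock_mouth, either way round below 0.15 rad); the robot touches nothing.
It fails at once if the shackle is forced or hammered on the lock (contact force over 55 N) (contact force between shackle and lock above 55 N).
It fails at once if the balance is shoved by more than 20 mm (distance of balance from where it was at the start of the episode above 0.02 m).
It fails at once if the reagent bottle is shoved by more than 20 mm or knocked over (distance of reagent from where it was at the start of the episode above 0.02 m or angle between reagent's own z axis and vertical above 0.4 rad).
It fails at once if the beaker is shoved by more than 20 mm or knocked over (distance of beaker from where it was at the start of the episode above 0.02 m or angle between beaker's own z axis and vertical above 0.4 rad).
It also fails if it takes over 69 s, if anything falls off the work surface, if the arm or the gripper's body presses on something with over 40 N, if the wrist force passes 120 N, or if a joint passes its speed limit or range.

## Robot

A 7-joint arm with a two-finger parallel gripper is mounted at the origin on the work surface. World frame = base frame: x ahead of the robot, y to its left, z up, the work surface at z = 0. Lengths are in m, angles in rad, forces in N, time in s.
With the tool pointing down it reaches from about 0.4 to 0.875 m from the base axis. Payload 6.5 kg.
Tool frame: the origin (TCP) lies between the finger pads; the fingertips stand r.nose_length ahead of it and the grasp point (between the pads) lies 8 mm behind it (r.nose_length is the distance from the TCP to the fingertips, in m); x points along the fingers, y is the direction in which the jaws open and shut, and the axes are right-handed (so a half turn about x gives the same grasp; the last joint's range is limited). The gripper opens to 85 mm and grips with 20 to 120 N. Pads are 22 mm wide; open, the fingers measure 114 mm over their backs; the gripper's body (76 mm by 85 mm) begins 54 mm behind the grasp point. The pads swing forward as they close: fully open they stand 13 mm farther back than shut.
Start: joints at [1.038, 0.536, -0.004, 1.538, 0.003, 1.067, -0.071], TCP at [0.293, -0.58, 0.242] pointing down, gripper open.
Joint ranges: [-2.7, 2.7], [-0.37, 2.16], [-1.27, 1.26], [0.24, 2.4], [-1.31, 4.45], [0.19, 1.91], [-2.76, 2.76]. Speed limits (rad/s): [2.39, 2.39, 3.14, 3.14, 3.14, 3.14, 3.14].

## Interface

Orientations are given as a rotation vector (axis times angle).
In Python, from bench import r gives the robot as it stands.
- The arm moves only by the shell command python3 -m jog 'ROWS'. ROWS is JSON, a list of rows, each a list of 7 numbers: the turn, a rotation vector about the tool's x, y, z each as a share of 0.12 rad, from -1 to 1, then the shift along the tool's x, y, z each as a share of 2 cm, from -1 to 1, then the opening, from -1 (shut) to 1 (fully open), so that 0 is half open. A call has 1 to 12 rows; each row shifts and turns the commanded pose from where the row before left it, along the tool's axes as they then stand; what a row does not reach is not made up. A row lasts 1/10 s, in which the tool goes at most 50 mm and 8.59 degrees, less where a joint would pass 70% of its speed; a pose out of reach is approached as far as the arm can. A call with a number of a shift or a turn outside -1 to 1 is refused whole. A call with a gripper value outside its range is refused whole. The fingers move at their own pace and stop on an object; the grip force is fixed at half the most. Time passes only in rows, so rows that do not move let the fingers close. It gives the time, the measured TCP pose, the force and the opening at its end, in the units of the state.
- r.observe(): the state, without advancing time (a new reading comes with each control period).
- r.snapshot(name): name is "side" or "top" or "wrist"; returns a dict with "color" (420x560x3 uint8, blue, green, red), "fx", "fy", "cx", "cy" (pixels), "origin" and "orientation" of the camera in the world; the wrist camera has in their place "hand_eye" (4x4, takes a point from camera to tool coordinates, whose origin is the TCP and whose axes are the tool frame's). Camera axes: x right, y down, z forward; pixel columns grow to the right and rows downward; lengths in m; the calibration is good to about 2 mm. A picture is of the moment at which its call begins: read the wrist's pose just before it. There is no depth.
- r.finish_job(): hands the job in, once; it reports no verdict.
The state is a dict: "t": time; "joints": joint angles; "qd": joint speeds; "joint_efforts": joint torques, N m; "tcp_pos": TCP position; "eef_rot": TCP orientation; "force": force on the tool from outside, world axes, zero at the start; "moment": the same for the moment, N m; "grip_width": finger opening in m.
Only numpy, scipy, OpenCV 4.12 (cv2) and the standard library are available. Lean on these libraries where they do the work, as an engineer would, in place of code of your own. Each camera call takes 0.05 s, during which the arm holds its last target.

## Working session

There is one attempt and no reset: what is moved stays moved. The work goes in short steps, Python scripts to look and compute and a shell command to move; the robot and the scene stay as the last step left them, time stands still between calls to the robot, and variables do not carry over. Pictures are saved under pics/ and viewed, and the job is handed in when it is done.

```bash
ls; mkdir -p pics; python3 - <<'E'
from bench import r
import cv2
print(r.observe()); print(r.nose_length)
for n in ("side","top","wrist"):
    s=r.snapshot(n); cv2.imwrite(f"pics/{n}0.png",s["color"])
    print(n,{k:v for k,v in s.items() if k!="color"})
E
```

```text
pics
{'t': 0.0, 'joints': array([ 1.03778587,  0.53721868, -0.00445051,  1.53888536,  0.00262744,
        1.06728266, -0.07119842]), 'qd': array([-0.00062548, -0.00022677,  0.0005862 , -0.00178522,  0.00154797,
       -0.00085496,  0.00100154]), 'joint_efforts': array([ 3.97955164e-04, -5.83420515e+01,  1.04855608e+00, -2.59105539e+01,
        1.22982819e-02,  9.50532878e-03,  6.22135900e-06]), 'tcp_pos': array([ 0.2922307 , -0.5799092 ,  0.24137417]), 'eef_rot': array([ 1.96161261,  0.46829807, -1.96273595]), 'force': array([0.85393661, 0.25637874, 0.31883483]), 'moment': array([-0.03119114,  0.03014476, -0.04587035]), 'grip_width': 0.08514421655191033}
0.011
side {'fx': 489.4797983726168, 'fy': 489.4797983726168, 'cx': 285.84826057003056, 'cy': 210.41763758649554, 'origin': array([ 0.379127  , -1.09420589,  1.01288525]), 'orientation': array([-2.27628392,  0.22222361, -0.07991838])}
top {'fx': 465.568591194654, 'fy': 465.568591194654, 'cx': 279.88239719361803, 'cy': 201.4964771519999, 'origin': array([ 0.36520117, -0.06637901,  1.3211533 ]), 'orientation': array([-2.09830817,  2.14669167, -0.17050047])}
wrist {'fx': 324.5247786214164, 'fy': 324.5247786214164, 'cx': 277.2428820826107, 'cy': 205.28233727500344, 'hand_eye': array([[ 1.78564688e-03, -3.15901541e-01,  9.48790297e-01,
        -1.31664062e-01],
       [ 9.99998166e-01,  1.22171998e-03, -1.47524736e-03,
        -5.47808908e-04],
       [-6.93123146e-04,  9.48791191e-01,  3.15903143e-01,
        -8.19670346e-02],
       [ 0.00000000e+00,  0.00000000e+00,  0.00000000e+00,
         1.00000000e+00]])}
```

View pics/side0.png

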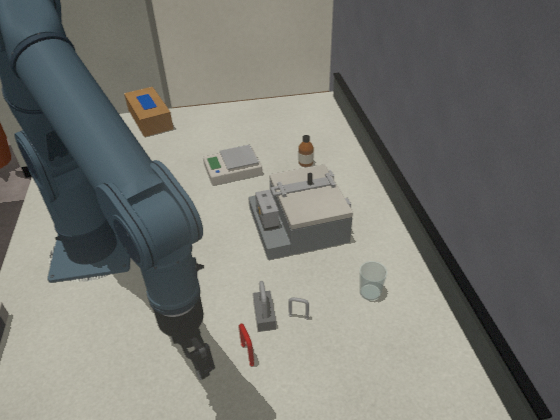

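View pics/top0.png

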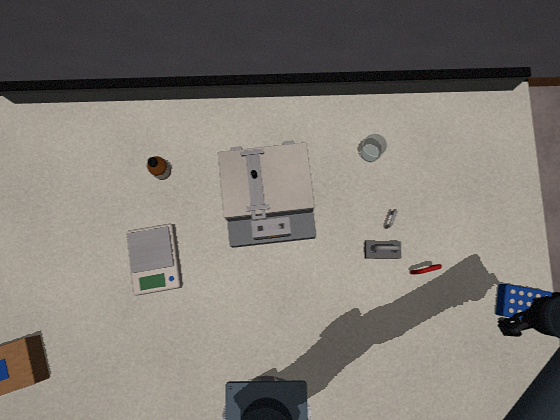

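View pics/wrist0.png

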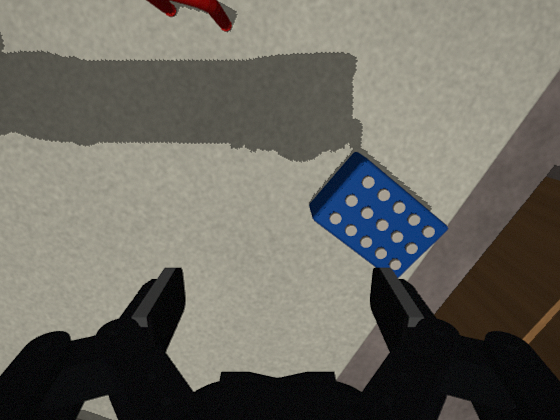

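Top view: there are three shackle-like things. One is grey and upright in the rest at (383,248), one is a smaller grey shackle lying at (390,217), and one is red at (425,268). The grey one in the rest fits: it is not red, it is the larger grey one, and it stands upright in the rest block. I'll confirm with an enlarged crop.

```bash
cat > h.py <<'E'
import numpy as np, cv2
from bench import r
from scipy.spatial.transform import Rotation as R
def cam(s,st=None):
    if "hand_eye" in s:
        T=np.eye(4);T[:3,:3]=R.from_rotvec(st["eef_rot"]).as_matrix();T[:3,3]=st["tcp_pos"]
        T=T@s["hand_eye"];return T[:3,3],T[:3,:3]
    return np.array(s["origin"]),R.from_rotvec(s["orientation"]).as_matrix()
def ray(s,u,v,st=None):
    o,M=cam(s,st);d=M@np.array([(u-s["cx"])/s["fx"],(v-s["cy"])/s["fy"],1]);return o,d/np.linalg.norm(d)
def plane(s,u,v,z,st=None):
    o,d=ray(s,u,v,st);return o+d*(z-o[2])/d[2]
def proj(s,p,st=None):
    o,M=cam(s,st);c=M.T@(np.asarray(p)-o);return np.array([s["fx"]*c[0]/c[2]+s["cx"],s["fy"]*c[1]/c[2]+s["cy"]])
def tri(a,b):
    A=np.zeros((3,3));y=np.zeros(3)
    for o,d in (a,b):
        P=np.eye(3)-np.outer(d,d);A+=P;y+=P@o
    return np.linalg.solve(A,y)
E
python3 - <<'E'
import cv2,numpy as np
t=cv2.imread("pics/top0.png");s=cv2.imread("pics/side0.png")
def c(i,x,y,w,h,f):return cv2.resize(i[y:y+h,x:x+w],None,fx=f,fy=f,interpolation=cv2.INTER_CUBIC)
cv2.imwrite("pics/c1.png",np.hstack([c(t,350,195,100,90,4),c(s,230,265,100,90,4)]))
cv2.imwrite("pics/c2.png",np.hstack([c(t,212,135,110,120,3.6),c(s,245,155,110,120,3.6)]))
E
```

```text
(no output)
```

View pics/c1.png

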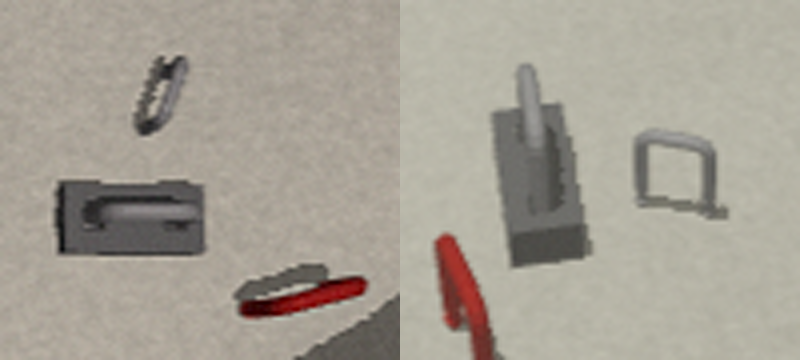

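View pics/c2.png

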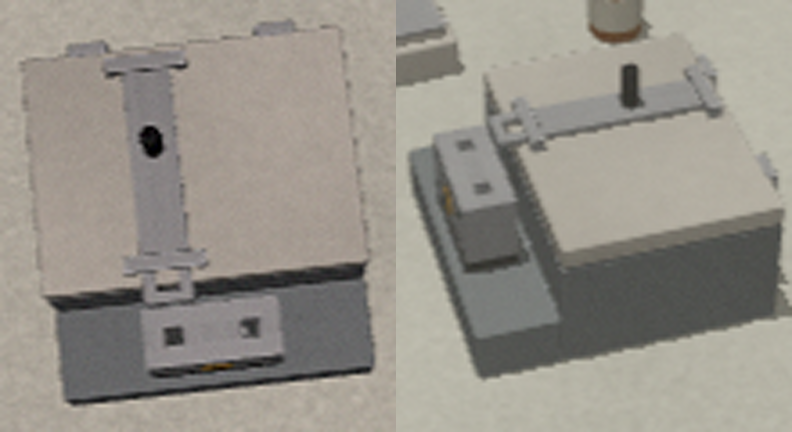

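The crop confirms it: the upright grey shackle is in the rest block at top-image (383,248), and the lying grey one is smaller. Next I'll get coarse positions.

```bash
python3 - <<'E'
from h import *
s=r.snapshot("top")
np.set_printoptions(precision=4,suppress=True)
def P(n,u,v,z): print(n,plane(s,u,v,z))
for n,c,z in (("rest",[(65,182),(204,184),(205,254),(65,252)],.035),):
    for u,v in c: P(n,350+u/4,195+v/4,z)
P("bowL",350+100/4,195+210/4,.1);P("bowR",350+200/4,195+212/4,.1)
f=lambda u,v:(212+u/3.6,135+v/3.6)
P("knobtop",*f(151,134),.166);P("knob base",*f(153,151),.127)
P("lockL well",*f(173,336),.116);P("lockR well",*f(249,327),.116)
for c in [(145,310),(278,297),(284,355),(150,368)]: P("lock",*f(*c),.116)
for c in [(23,60),(338,27),(367,262),(45,297)]: P("lid",*f(*c),.12)
P("eye",*f(167,287),.124)
E
```

```text
rest [ 0.4786 -0.2848  0.035 ]
rest [ 0.4751 -0.38    0.035 ]
rest [ 0.4272 -0.3775  0.035 ]
rest [ 0.4307 -0.2822  0.035 ]
bowL [ 0.4541 -0.2955  0.1   ]
bowR [ 0.4513 -0.3603  0.1   ]
knobtop [0.6477 0.0137 0.166 ]
knob base [0.6445 0.0151 0.127 ]
lockL well [0.5095 0.003  0.116 ]
lockR well [ 0.5147 -0.0521  0.116 ]
lock [0.5289 0.023  0.116 ]
lock [ 0.5361 -0.0737  0.116 ]
lock [ 0.4938 -0.0769  0.116 ]
lock [0.4867 0.0199 0.116 ]
lid [0.7179 0.1115 0.12  ]
lid [ 0.7372 -0.1233  0.12  ]
lid [ 0.5597 -0.1388  0.12  ]
lid [0.5396 0.0952 0.12  ]
eye [0.5442 0.0064 0.124 ]
```

```bash
cat >> h.py <<'E'
np.set_printoptions(precision=4,suppress=True)
def plan(target,yjaw=None,st=None):
    """target TCP pos, tool down, jaw axis yaw (world angle of tool y): print turn (shares) & shift in tool axes of a down tool"""
    st=st or r.observe();M=R.from_rotvec(st["eef_rot"]).as_matrix()
    print("t",round(st["t"],2),"tcp",st["tcp_pos"],"axes x",M[:,0],"y",M[:,1],"yawy",np.arctan2(M[1,1],M[0,1]),"F",st["force"],"w",round(st["grip_width"],4))
    if yjaw is not None:
        x=np.array([0,0,-1.]);best=None
        for a in (yjaw,yjaw+np.pi):
            y=np.array([np.cos(a),np.sin(a),0]);T=np.column_stack([x,y,np.cross(x,y)])
            rv=R.from_matrix(M.T@T).as_rotvec()
            print(" turn opt",rv,"shares",rv/.12, "shift shares after turn",T.T@(np.asarray(target)-st["tcp_pos"])/.02)
    print(" shift shares now",M.T@(np.asarray(target)-st["tcp_pos"])/.02)
E
python3 - <<'E'
from h import *
plan([.645,.014,.26],np.pi/2+.085)
E
```

```text
t 0.2 tcp [ 0.2923 -0.5802  0.2418] axes x [-0.0006  0.0009 -1.    ] y [ 0.45  -0.893 -0.001] yawy -1.10402925094195 F [0.3234 0.8192 0.2078] w 0.0847
 turn opt [-2.7598 -0.0014  0.0004] shares [-22.9985  -0.0116   0.0036] shift shares after turn [-0.912  28.1041 20.0931]
 turn opt [0.3818 0.0003 0.001 ] shares [3.1814 0.0026 0.0083] shift shares after turn [ -0.912  -28.1041 -20.0931]
 shift shares now [ -0.8961 -18.5959 -29.1169]
```

```bash
python3 -m jog '[[0.8,0,0,-0.2,-0.5,-0.5,1],[0.8,0,0,-0.2,-1,-0.7,1],[0.8,0,0,-0.2,-1,-0.7,1],[0.8,0,0,-0.2,-1,-0.7,1],[0,0,0,0,-1,-0.7,1],[0,0,0,0,-1,-0.7,1],[0,0,0,0,-1,-0.7,1],[0,0,0,0,-1,-0.7,1],[0,0,0,0,-1,-0.7,1],[0,0,0,0,-1,-0.7,1],[0,0,0,0,-1,-0.7,1],[0,0,0,0,-1,-0.7,1]]'
python3 - <<'E'
from h import *
plan([.645,.014,.26],np.pi/2+.085)
E
```

```text
t: 1.4
tcp_pos: [0.4197, -0.3284, 0.2582]
eef_rot: [2.179, 0.09, -2.179]
force: [0.2, 0.3, 0.6]
grip_width: 0.0855
t 1.4 tcp [ 0.4197 -0.3284  0.2582] axes x [-0.0002  0.0001 -1.    ] y [ 0.0826 -0.9966 -0.0001] yawy -1.4880708810759076 F [0.2357 0.2788 0.5607] w 0.0855
 turn opt [ 3.1393  0.0002 -0.0003] shares [26.161   0.0014 -0.0024] shift shares after turn [-0.0894 16.1023 12.6781]
 turn opt [-0.0023  0.0002  0.0001] shares [-0.019   0.0015  0.0009] shift shares after turn [ -0.0894 -16.1023 -12.6781]
 shift shares now [ -0.09   -16.1311 -12.6414]
```

```bash
python3 - <<'E'
from h import *
import pickle
st=r.observe();s=r.snapshot("wrist");cv2.imwrite("pics/w1.png",s["color"]);pickle.dump((st,s),open("w1.pkl","wb"))
E
python3 -m jog '[[0,0,0,0,-1,-0.8,1],[0,0,0,0,-1,-0.8,1],[0,0,0,0,-1,-0.8,1],[0,0,0,0,-1,-0.8,1],[0,0,0,0,-1,-0.8,1],[0,0,0,0,-1,-0.8,1],[0,0,0,0,-1,-0.8,1],[0,0,0,0,-1,-0.8,1],[0,0,0,0,-1,-0.8,1],[0,0,0,0,-1,-0.8,1],[0,0,0,0,-1,-0.8,1],[0,0,0,0,-1,-0.8,1]]'
python3 -m jog '[[0,0,0,0,-1,-0.8,1],[0,0,0,0,-1,-0.2,1],[0,0,0,0,-1,0,1],[0,0,0,0,-1,0,1],[0,0,0,0,0,0,1],[0,0,0,0,0,0,1]]'
python3 - <<'E'
from h import *
import pickle
st=r.observe();s=r.snapshot("wrist");cv2.imwrite("pics/w2.png",s["color"]);pickle.dump((st,s),open("w2.pkl","wb"))
plan([.645,.014,.26],np.pi/2+.085)
E
```

```text
t: 2.65
tcp_pos: [0.5912, -0.0736, 0.2581]
eef_rot: [2.179, 0.09, -2.18]
force: [0.3, 0.8, -0.1]
grip_width: 0.0853
t: 3.25
tcp_pos: [0.6041, 0.0066, 0.2581]
eef_rot: [2.178, 0.09, -2.179]
force: [-0.1, -1.3, 0.1]
grip_width: 0.0852
t 3.3 tcp [0.6042 0.0057 0.2582] axes x [-0.0002 -0.001  -1.    ] y [ 0.0817 -0.9967  0.001 ] yawy -1.4889645888907155 F [-0.3609 -0.3473  0.418 ] w 0.0854
 turn opt [ 3.1384 -0.0015 -0.0004] shares [26.1535 -0.0126 -0.003 ] shift shares after turn [-0.09    0.24    2.0683]
 turn opt [-0.0032  0.0002 -0.001 ] shares [-0.0264  0.0019 -0.008 ] shift shares after turn [-0.09   -0.24   -2.0683]
 shift shares now [-0.0907 -0.2464 -2.0675]
```

View pics/w1.png

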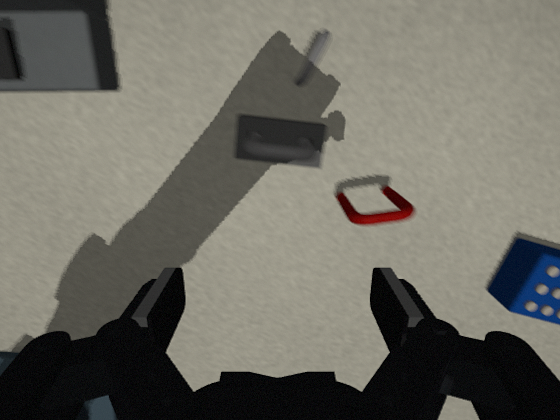

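View pics/w2.png

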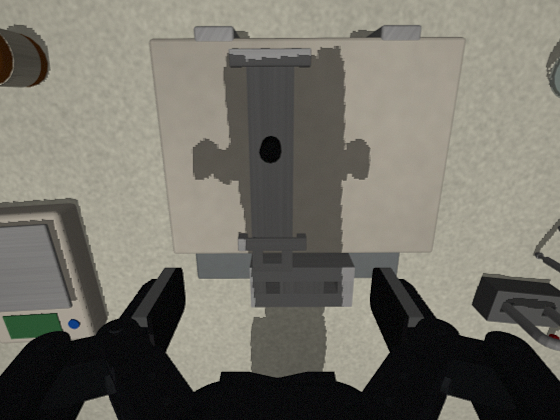

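The w2 picture shows the black knob at (270,149), the bolt's eye at (272,258), and the lock wells at (273,287) and (331,288), all clear of the fingers.

```bash
python3 - <<'E'
from h import *
import pickle
st,s=pickle.load(open("w2.pkl","rb"))
c=cv2.resize(s["color"][225:315,235:375],None,fx=5,fy=5,interpolation=cv2.INTER_CUBIC)
c=cv2.convertScaleAbs(c,alpha=2);cv2.imwrite("pics/w2c.png",c)
g=s["color"].max(2)[130:170,250:290];m=(g<30).astype(np.uint8);n,l,stt,cen=cv2.connectedComponentsWithStats(m)
print(stt,cen+[250,130])
for v in (143,149,155): print(plane(s,270,v,.166,st),plane(s,270,v,.146,st))
k=np.array([.6462,.0142])
for z in(.127,.146,.166):print(z,proj(s,[*k,z],st))
E
```

```text
[[   0    0   40   40 1151]
 [   9    6   22   27  449]] [[269.2589 149.6203]
 [270.118  149.1915]]
[0.6553 0.0169 0.166 ] [0.6526 0.0172 0.146 ]
[0.6512 0.0166 0.166 ] [0.6482 0.0168 0.146 ]
[0.6471 0.0163 0.166 ] [0.6437 0.0165 0.146 ]
0.127 [273.5829 148.1247]
0.146 [273.2872 151.915 ]
0.166 [272.9248 156.5616]
```

View pics/w2c.png

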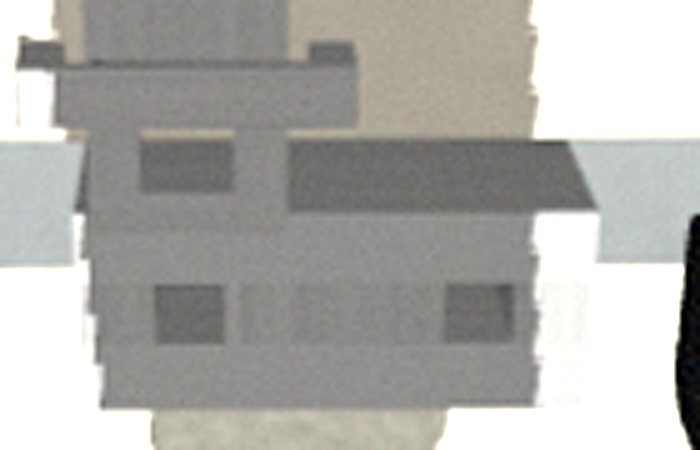

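```bash
python3 - <<'E'
from h import *
import pickle
st,s=pickle.load(open("w2.pkl","rb"))
f=lambda u,v,z:plane(s,235+u/5,225+v/5,z,st)
L,Rw=f(189.5,315,.116),f(480,315,.116)
print(L,Rw,np.linalg.norm(L-Rw),(L+Rw)/2,np.arctan2(-(L-Rw)[0],(L-Rw)[1]))
cs=[f(*c,.116) for c in [(75,212),(600,212),(578,407),(100,407)]];print(np.array(cs),np.mean(cs,axis=0))
print("eye",f(187,166,.127), "knob-10mm",plane(s,270.1,146.5,.146,st))
# knob bottom edge of the blob = near top rim
for v in(136,162.5): print(plane(s,270,v,.166,st),plane(s,270,v,.127,st))
t=r.snapshot("top");cv2.imwrite("pics/top2.png",t["color"])
E
```

```text
[0.5095 0.004  0.116 ] [ 0.5143 -0.0523  0.116 ] 0.05647713216071335 [ 0.5119 -0.0242  0.116 ] 0.08462944541138748
[[ 0.5302  0.0275  0.116 ]
 [ 0.5386 -0.0719  0.116 ]
 [ 0.4951 -0.0745  0.116 ]
 [ 0.487   0.02    0.116 ]] [ 0.5127 -0.0248  0.116 ]
eye [0.5475 0.0073 0.127 ] knob-10mm [0.65   0.0169 0.146 ]
[0.66   0.0173 0.166 ] [0.6556 0.0178 0.127 ]
[0.6419 0.0159 0.166 ] [0.6343 0.0162 0.127 ]
```

```bash
python3 -m jog '[[0,0,0,0.3,-0.33,-0.82,0.6],[0,0,0,0.7,0,-0.7,0.4],[0,0,0,0.75,0,-0.7,0.4],[0,0,0,1,0,0,0.4],[0,0,0,1,0,0,0.4],[0,0,0,0.8,0,0,0.4],[0,0,0,0.6,0,0,0.4],[0,0,0,0.3,0,0,0.4],[0,0,0,0,0,0,0.4],[0,0,0,0,0,0,0.4]]'
python3 - <<'E'
from h import *
plan([.648,.016,.143])
s=r.snapshot("wrist");cv2.imwrite("pics/w3.png",s["color"])
E
```

```text
t: 4.35
tcp_pos: [0.6484, 0.0173, 0.15]
eef_rot: [2.18, 0.09, -2.178]
force: [-0.1, 0.1, -0.4]
grip_width: 0.0596
t 4.35 tcp [0.6484 0.0173 0.15  ] axes x [ 0.0011  0.     -1.    ] y [ 0.0827 -0.9966  0.0001] yawy -1.4880282377627636 F [-0.0506  0.1111 -0.4412] w 0.0596
 shift shares now [0.3489 0.0624 0.0263]
```

View pics/w3.png

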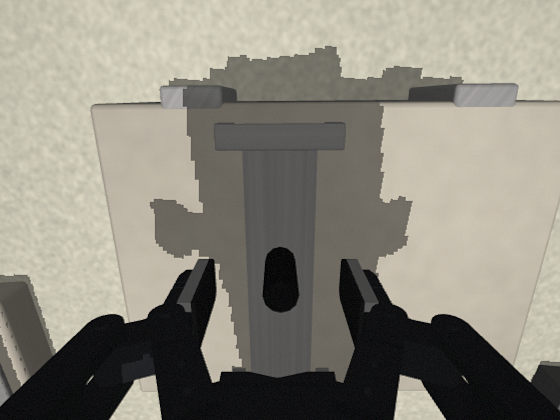

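The knob at (281,280) stands centred between the pads. I'll lower a little and close.

```bash
python3 -m jog '[[0,0,0,0.25,0,0,0.4],[0,0,0,0,0,0,-0.2],[0,0,0,0,0,0,-0.6],[0,0,0,0,0,0,-0.9],[0,0,0,0,0,0,-1],[0,0,0,0,0,0,-1],[0,0,0,0,0,0,-1],[0,0,0,0,0,0,-1],[0,0,0,0,0,0,-1]]'
```

```text
t: 5.3
tcp_pos: [0.6481, 0.016, 0.1446]
eef_rot: [2.179, 0.088, -2.178]
force: [-0.4, -5.9, 3.8]
grip_width: 0.0143
```

```bash
python3 -m jog '[[0,0,0,0,0,0.3,-1],[0,0,0,0,0,0.4,-1],[0,0,0,0,0,0.4,-1],[0,0,0,0,0,0.3,-1],[0,0,0,0,0,0.1,-1],[0,0,0,0,0,0,-1]]'
python3 -m jog '[[0,0,0,0,0,0.1,-1],[0,0,0,0,0,0.1,-1],[0,0,0,0,0,0.1,-1],[0,0,0,0,0,0,-1]]'
```

```text
t: 5.9
tcp_pos: [0.6187, 0.0134, 0.1446]
eef_rot: [2.181, 0.088, -2.177]
force: [0.9, -5.9, 2.0]
grip_width: 0.0144
t: 6.3
tcp_pos: [0.6131, 0.0129, 0.1446]
eef_rot: [2.182, 0.087, -2.176]
force: [2.9, -6.1, 1.1]
grip_width: 0.0141
```

```bash
python3 -m jog '[[0,0,0,0,0,0.1,-1],[0,0,0,0,0,0.1,-1],[0,0,0,0,0,0.0,-1]]'
python3 -m jog '[[0,0,0,0,0,0.1,-1],[0,0,0,0,0,0.1,-1],[0,0,0,0,0,0.0,-1]]'
python3 -m jog '[[0,0,0,0,0,0.1,-1],[0,0,0,0,0,0.1,-1],[0,0,0,0,0,0.0,-1]]'
```

```text
t: 6.6
tcp_pos: [0.6092, 0.0125, 0.1447]
eef_rot: [2.182, 0.087, -2.176]
force: [3.5, -5.6, 0.1]
grip_width: 0.0144
t: 6.9
tcp_pos: [0.6075, 0.0124, 0.1447]
eef_rot: [2.188, 0.088, -2.171]
force: [10.5, -4.8, -5.9]
grip_width: 0.0139
t: 7.2
tcp_pos: [0.6074, 0.0124, 0.1449]
eef_rot: [2.197, 0.089, -2.162]
force: [25.2, -4.0, -18.9]
grip_width: 0.0143
```

The force rose to 25 N and motion stopped at x=0.6074, which fits the eye being over the well at 0.5095. Bolt shut. I'll relax, open and rise.

```bash
python3 -m jog '[[0,0,0,0,0,-0.15,-1],[0,0,0,0,0,0,0],[0,0,0,0,0,0,0.4],[0,0,0,0,0,0,0.4],[0,0,0,-0.5,0,0,0.4],[0,0,0,-1,0,0,0.4],[0,0,0,-1,0,0,0.4],[0,0,0,-1,0,0,0.4],[0,0,0,-1,0,0,0.4],[0,0,0,-1,0,0,0.4],[0,0,0,-0.5,0,0,0.4],[0,0,0,0,0,0,0.4]]'
python3 - <<'E'
from h import *
import pickle
st=r.observe();s=r.snapshot("wrist");cv2.imwrite("pics/w4.png",s["color"]);pickle.dump((st,s),open("w4.pkl","wb"))
t=r.snapshot("top");cv2.imwrite("pics/top4.png",cv2.resize(t["color"][135:255,212:322],None,fx=4.5,fy=4.5,interpolation=cv2.INTER_CUBIC))
plan([.453,-.331,.2],.0)
E
```

```text
t: 8.4
tcp_pos: [0.6038, 0.0139, 0.2661]
eef_rot: [2.183, 0.091, -2.176]
force: [-0.2, 0.2, 0.1]
grip_width: 0.0598
t 8.5 tcp [0.6026 0.0137 0.2638] axes x [-0.0008 -0.0001 -1.    ] y [ 0.0829 -0.9966 -0.    ] yawy -1.4878045795996777 F [-0.3093 -0.8627 -1.2915] w 0.0593
 turn opt [-1.4878  0.0006  0.0006] shares [-12.3984   0.0051   0.0049] shift shares after turn [ 3.1894 -7.4801 17.2328]
 turn opt [ 1.6538  0.0006 -0.0006] shares [13.7816  0.005  -0.0052] shift shares after turn [  3.1894   7.4801 -17.2328]
 shift shares now [ 3.1961 16.5534  8.8804]
```

View pics/w4.png

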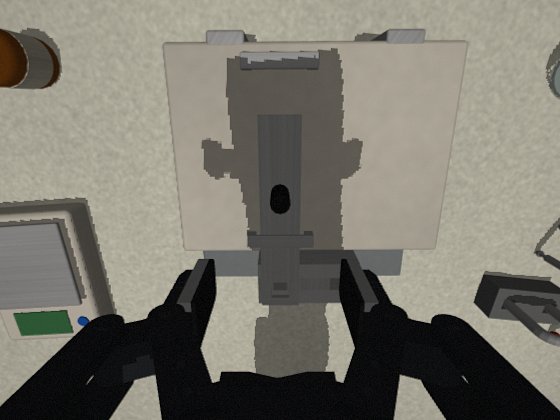

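The w4 picture shows the bolt shut: knob at (280,200), and the eye at (280,290) over the +y well. Now I'll go to the shackle.

```bash
python3 - <<'E'
from h import *
print(r.observe()["joints"])
import pickle
st,s=pickle.load(open("w4.pkl","rb"))
c=cv2.resize(s["color"][220:315,225:365],None,fx=5,fy=5,interpolation=cv2.INTER_CUBIC)
cv2.imwrite("pics/w4c.png",cv2.convertScaleAbs(c,alpha=2))
E
```

```text
[ 0.0152  0.4401 -0.1524  1.6398  0.0738  1.068  -1.6463]
```

View pics/w4c.png

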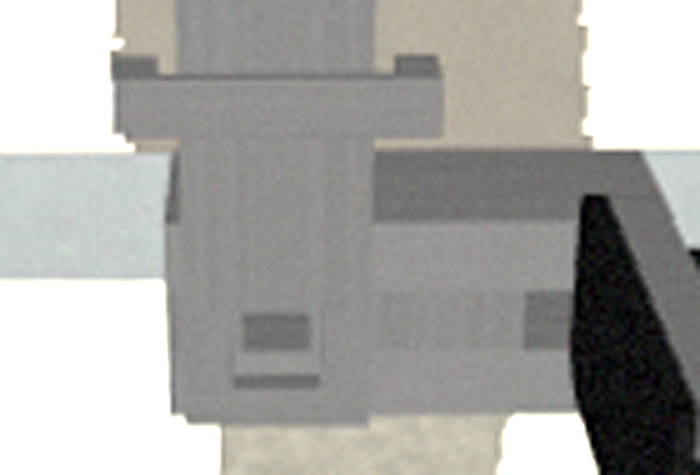

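```bash
python3 -m jog '[[0,0,0,0,0.5,0.3,0.4],[0,0,0,0,1,0.55,0.4],[0,0,0,0,1,0.55,0.4],[0,0,0,0,1,0.55,0.4],[0,0,0,0,1,0.55,0.4],[0,0,0,0,1,0.55,0.4],[0,0,0,0,1,0.55,0.4],[0,0,0,0,1,0.55,0.4],[0,0,0,0,1,0.55,0.4],[0,0,0,0,1,0.55,0.4],[0,0,0,0,1,0.55,0.4],[0,0,0,0,1,0.55,0.4]]'
python3 -m jog '[[0,0,0,0,1,0.5,0.4],[0,0,0,0,1,0.5,0.4],[0,0,0,0,1,0.5,0.4],[0,0,0,0,1,0.5,0.4],[0,0,0,0,0.7,0.2,0.4],[-0.8,0,0,0,0,0,0.4],[-1,0,0,0,0,0,0.4],[-1,0,0,0,0,0,0.4],[-1,0,0,0,0,0,0.4],[-1,0,0,0,0,0,0.4]]'
python3 -m jog '[[-1,0,0,0,0,0,0.4],[-1,0,0,0,0,0,0.4],[-1,0,0,0,0,0,0.4],[-1,0,0,0,0,0,0.4],[-1,0,0,0,0,0,0.4],[-1,0,0,0,0,0,0.4],[-1,0,0,0,0,0,0.4],[-0.3,0,0,0,0,0,0.4],[0,0,0,0,0,0,0.4]]'
python3 - <<'E'
from h import *
import pickle
plan([.453,-.331,.2],-.037)
st=r.observe();s=r.snapshot("wrist");cv2.imwrite("pics/w5.png",s["color"]);pickle.dump((st,s),open("w5.pkl","wb"))
E
```

```text
t: 9.7
tcp_pos: [0.4937, -0.2275, 0.2633]
eef_rot: [2.178, 0.09, -2.182]
force: [0.6, 0.3, 0.2]
grip_width: 0.0596
t: 10.7
tcp_pos: [0.459, -0.3234, 0.2636]
eef_rot: [1.839, 0.635, -1.84]
force: [0.0, -0.8, 0.2]
grip_width: 0.0599
t: 11.6
tcp_pos: [0.459, -0.3234, 0.2636]
eef_rot: [1.236, 1.193, -1.236]
force: [0.2, 0.1, -0.3]
grip_width: 0.0598
t 11.6 tcp [ 0.459  -0.3234  0.2636] axes x [-0.0009  0.0009 -1.    ] y [ 0.9994 -0.0359 -0.001 ] yawy -0.035906165705902514 F [ 0.2042  0.0823 -0.2903] w 0.0598
 turn opt [ 0.0011 -0.0008  0.001 ] shares [ 0.0091 -0.0071  0.008 ] shift shares after turn [ 3.1816 -0.2841  0.3904]
 turn opt [-3.1405 -0.0015 -0.0013] shares [-26.1708  -0.0126  -0.0111] shift shares after turn [ 3.1816  0.2841 -0.3904]
 shift shares now [ 3.1815 -0.2814  0.3928]
```

View pics/w5.png

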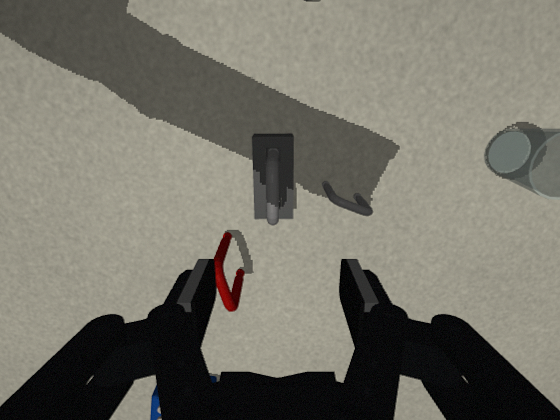

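```bash
python3 - <<'E'
from h import *
import pickle
st,s=pickle.load(open("w5.pkl","rb"))
c=cv2.resize(s["color"][125:230,235:315],None,fx=5.5,fy=5.5,interpolation=cv2.INTER_CUBIC)
cv2.imwrite("pics/w5c.png",cv2.convertScaleAbs(c,alpha=2))
E
```

```text
(no output)
```

View pics/w5c.png

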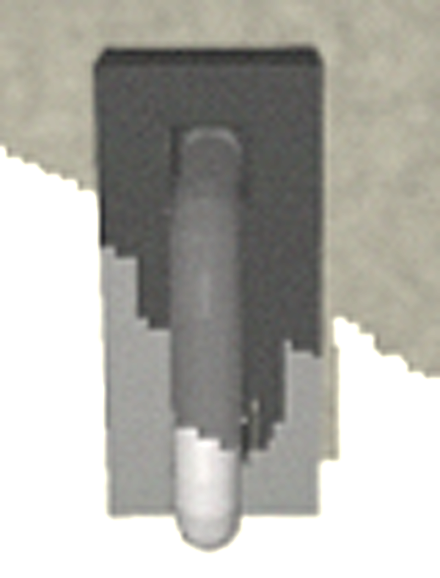

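```bash
python3 - <<'E'
from h import *
import pickle
st,s=pickle.load(open("w5.pkl","rb"))
f=lambda u,v,z:plane(s,235+u/5.5,125+v/5.5,z,st)
cs=np.array([f(*c,.035) for c in [(98,65),(322,65),(320,515),(108,515)]]);print(cs,cs.mean(0))
d=(cs[0]+cs[1]-cs[2]-cs[3]);print("yaw",-np.arctan2(d[0],d[1]))
print("bar",f(206.5,300,.100),f(209,400,.100),f(210,500,.1),"end",f(210,548,.09))
st=r.observe();t=r.snapshot("top");cv2.imwrite("pics/top5.png",cv2.resize(t["color"][200:290,340:440],None,fx=6,fy=6,interpolation=cv2.INTER_CUBIC))
o,M=cam(s,st);print(o)
E
```

```text
[[ 0.4337 -0.2807  0.035 ]
 [ 0.4782 -0.2823  0.035 ]
 [ 0.4759 -0.3778  0.035 ]
 [ 0.4302 -0.3762  0.035 ]] [ 0.4545 -0.3292  0.035 ]
yaw -0.03010633340208066
bar [ 0.455  -0.3136  0.1   ] [ 0.4547 -0.3313  0.1   ] [ 0.4541 -0.3497  0.1   ] end [ 0.4535 -0.3627  0.09  ]
[ 0.4627 -0.2416  0.3955]
```

View pics/top5.png

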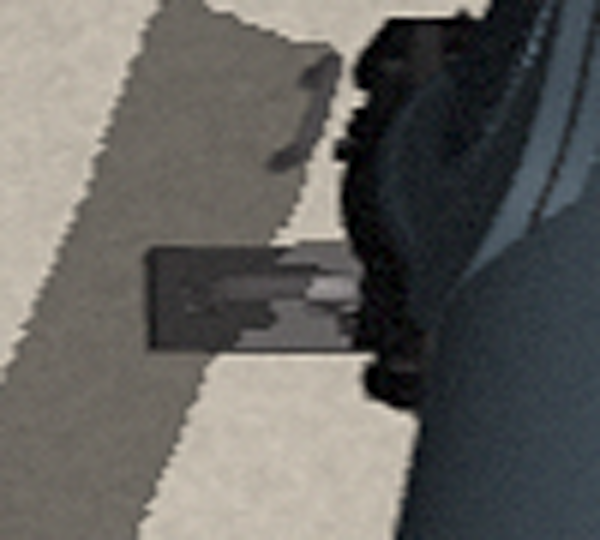

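```bash
python3 -m jog '[[0,0,0,0.6,-0.24,0.34,0.2],[0,0,0,1,0,0,0.1],[0,0,0,1,0,0,0.1],[0,0,0,1,0,0,0.1],[0,0,0,1,0,0,0.1],[0,0,0,1,0,0,0.1],[0,0,0,0.7,0,0,0.1],[0,0,0,0.3,0,0,0.1],[0,0,0,0,0,0,0.1]]'
python3 - <<'E'
from h import *
import pickle
plan([.454,-.33,.092],-.032)
st=r.observe();s=r.snapshot("wrist");cv2.imwrite("pics/w6.png",s["color"]);pickle.dump((st,s),open("w6.pkl","wb"))
E
```

```text
t: 12.6
tcp_pos: [0.4538, -0.33, 0.1314]
eef_rot: [1.236, 1.193, -1.236]
force: [0.3, 0.8, 0.2]
grip_width: 0.0467
t 12.6 tcp [ 0.4538 -0.33    0.1314] axes x [-0.0013  0.0008 -1.    ] y [ 0.9993 -0.0362 -0.0013] yawy -0.036202521122443355 F [0.2519 0.7724 0.171 ] w 0.0467
 turn opt [-0.0042 -0.0007  0.0013] shares [-0.035  -0.0059  0.0111] shift shares after turn [1.9719 0.0082 0.0019]
 turn opt [3.1374 0.0021 0.0011] shares [26.1449  0.0174  0.0092] shift shares after turn [ 1.9719 -0.0082 -0.0019]
 shift shares now [1.9719 0.0109 0.0032]
```

View pics/w6.png

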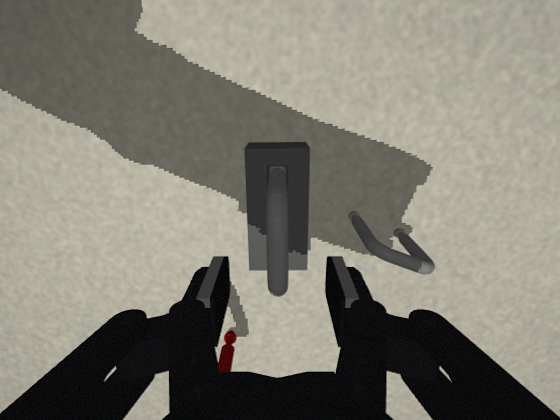

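The bow at (278,240) is centred between the pads. I'll check its position along y, then go down.

```bash
python3 - <<'E'
from h import *
import pickle
st,s=pickle.load(open("w6.pkl","rb"))
for y in(-.326,-.330,-.334): print(proj(s,[.453,y-.034,.085],st),proj(s,[.454,y+.034,.035],st))
cs=np.array([plane(s,*c,.035,st) for c in [(246,149),(309.5,149),(307,269.5),(249,269.5)]]);print(cs,cs.mean(0))
E
python3 -m jog '[[0,0,0,0.8,0,0,0.1],[0,0,0,0.7,0,0,0.1],[0,0,0,0.4,0,0,0.1],[0,0,0,0.1,0,0,0.1],[0,0,0,0,0,0,0.1]]'
```

```text
[277.1914 285.43  ] [275.3745 163.3295]
[277.4159 290.9344] [275.5835 168.8731]
[277.6377 296.3721] [275.7902 174.357 ]
[[ 0.4338 -0.2811  0.035 ]
 [ 0.4783 -0.2827  0.035 ]
 [ 0.4759 -0.3777  0.035 ]
 [ 0.4299 -0.3762  0.035 ]] [ 0.4545 -0.3294  0.035 ]
t: 13.15
tcp_pos: [0.4544, -0.33, 0.0922]
eef_rot: [1.236, 1.192, -1.236]
force: [-0.2, -0.4, 0.2]
grip_width: 0.0467
```

```bash
python3 -m jog '[[0,0,0,0,0,0,-0.3],[0,0,0,0,0,0,-0.6],[0,0,0,0,0,0,-1],[0,0,0,0,0,0,-1],[0,0,0,0,0,0,-1],[0,0,0,0,0,0,-1],[0,0,0,0,0,0,-1]]'
python3 -m jog '[[0,0,0,-0.3,0,0,-1],[0,0,0,-0.6,0,0,-1],[0,0,0,-0.6,0,0,-1],[0,0,0,-1,0,0,-1],[0,0,0,-1,0,0,-1],[0,0,0,-1,0,0,-1],[0,0,0,-1,0,0,-1],[0,0,0,-1,0,0,-1],[0,0,0,-1,0,0,-1],[0,0,0,-0.5,0,0,-1],[0,0,0,0,0,0,-1],[0,0,0,0,0,0,-1]]'
python3 - <<'E'
from h import *
import pickle
plan([.512,-.0245,.245],.0846)
st=r.observe();s=r.snapshot("wrist");cv2.imwrite("pics/w7.png",s["color"]);pickle.dump((st,s),open("w7.pkl","wb"))
s=r.snapshot("side");cv2.imwrite("pics/s7.png",s["color"])
E
```

```text
t: 13.85
tcp_pos: [0.4548, -0.3303, 0.0928]
eef_rot: [1.236, 1.191, -1.235]
force: [0.1, 0.6, 5.4]
grip_width: 0.0101
t: 15.05
tcp_pos: [0.454, -0.3299, 0.2518]
eef_rot: [1.236, 1.193, -1.236]
force: [-0.7, 0.8, -2.3]
grip_width: 0.0102
t 15.05 tcp [ 0.454  -0.3299  0.2518] axes x [-0.0007  0.0003 -1.    ] y [ 0.9994 -0.036  -0.0007] yawy -0.03599129808667443 F [-0.7181  0.8358 -2.343 ] w 0.0102
 turn opt [-0.1206 -0.0003  0.0007] shares [-1.0049 -0.0029  0.0058] shift shares after turn [  0.3416   4.1815 -14.9679]
 turn opt [3.021  0.0011 0.0005] shares [25.175   0.0088  0.0044] shift shares after turn [ 0.3416 -4.1815 14.9679]
 shift shares now [  0.3446   2.3507 -15.3621]
```

View pics/w7.png

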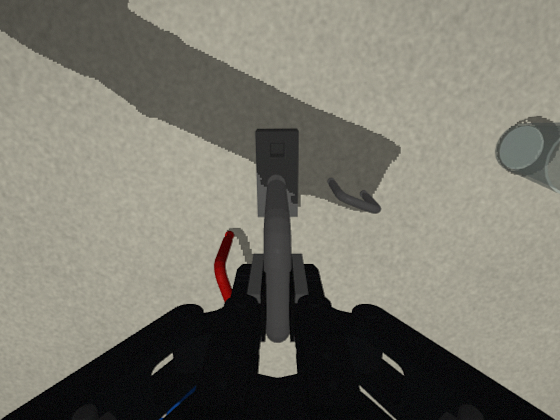

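View pics/s7.png

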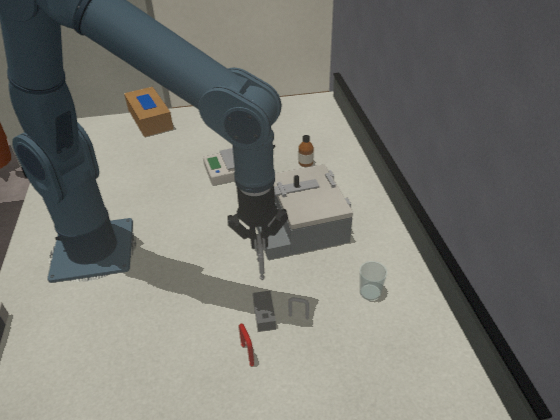

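```bash
python3 -m jog '[[-0.5,0,0,-0.2,0,-0.3,-1],[-0.5,0,0,-0.2,0.2,-0.6,-1],[0,0,0,0,0.3,-1,-1],[0,0,0,0,0.3,-1,-1],[0,0,0,0,0.3,-1,-1],[0,0,0,0,0.3,-1,-1],[0,0,0,0,0.3,-1,-1],[0,0,0,0,0.3,-1,-1],[0,0,0,0,0.3,-1,-1],[0,0,0,0,0.3,-1,-1],[0,0,0,0,0.3,-1,-1],[0,0,0,0,0.3,-1,-1]]'
python3 -m jog '[[0,0,0,0,0.3,-1,-1],[0,0,0,0,0.3,-1,-1],[0,0,0,0,0.3,-1,-1],[0,0,0,0,0.2,-0.6,-1],[0,0,0,0,0.1,-0.3,-1],[0,0,0,0,0,0,-1],[0,0,0,0,0,0,-1]]'
python3 - <<'E'
from h import *
import pickle
plan([.512,-.0242,.245],.0846)
st=r.observe();s=r.snapshot("wrist");cv2.imwrite("pics/w8.png",s["color"]);pickle.dump((st,s),open("w8.pkl","wb"))
E
```

```text
t: 16.35
tcp_pos: [0.5009, -0.1067, 0.2593]
eef_rot: [1.147, 1.249, -1.148]
force: [-0.4, -0.6, -1.4]
grip_width: 0.01
t: 17.05
tcp_pos: [0.5185, -0.029, 0.26]
eef_rot: [1.147, 1.247, -1.149]
force: [0.5, 0.3, -1.7]
grip_width: 0.0097
t 17.05 tcp [ 0.5185 -0.029   0.26  ] axes x [-0.0007 -0.0006 -1.    ] y [ 0.9966  0.0828 -0.0007] yawy 0.0829151433100442 F [ 0.5445  0.3022 -1.7205] w 0.0097
 turn opt [-0.0017  0.0006  0.0007] shares [-0.014   0.0047  0.0062] shift shares after turn [ 0.7499 -0.3013 -0.2669]
 turn opt [ 3.1399  0.0012 -0.0009] shares [26.1659  0.0097 -0.0074] shift shares after turn [0.7499 0.3013 0.2669]
 shift shares now [ 0.7499 -0.3012 -0.2668]
```

View pics/w8.png

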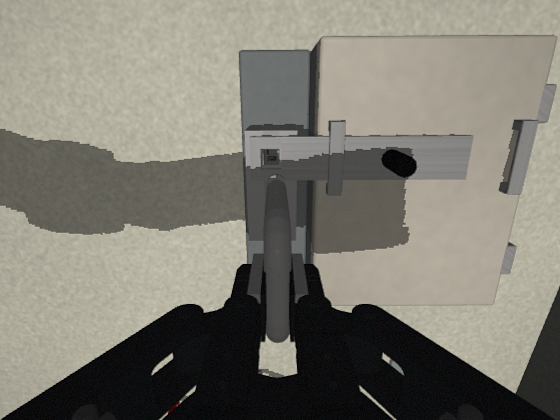

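Held over the lock; the eye with the well beneath it shows at (270,157). I'll measure it in an enlarged crop.

```bash
python3 - <<'E'
from h import *
import pickle
st,s=pickle.load(open("w8.pkl","rb"))
c=cv2.resize(s["color"][120:200,230:310],None,fx=7,fy=7,interpolation=cv2.INTER_CUBIC)
cv2.imwrite("pics/w8c.png",cv2.convertScaleAbs(c,alpha=1.6))
o,M=cam(s,st);print(o)
E
```

```text
[0.5123 0.0528 0.3916]
```

View pics/w8c.png

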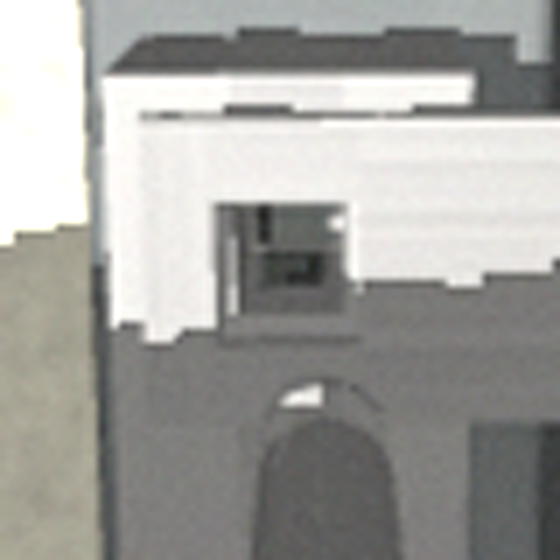

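```bash
python3 - <<'E'
from h import *
import pickle
st,s=pickle.load(open("w8.pkl","rb"))
f=lambda u,v,z:plane(s,230+u/7,120+v/7,z,st)
a=.0846;X=np.array([np.cos(a),np.sin(a),0]);Y=np.array([-np.sin(a),np.cos(a),0])
e=f(282.5,269.5,.127);print("eye",e,"mouth from eye",e-.028*Y)
for c in [(218,204),(347,204),(355,335),(218,335)]: print(f(*c,.127))
# lock corner in view: back (+y) top edge of lock at z=.116, left edge x=105
c=f(105,75,.116);print("lock corner +y,-x",c,"mouth",c+.022*X-.05*Y)
# expected pixel of eye / well for mouth est
m=np.array([.512,-.0242,.116])
print([(proj(s,m+.028*Y+[0,0,z],st)-[230,120])*7 for z in(0,.011)])
# bar straight centre and leg axis in the picture (x only)
E
```

```text
eye [0.5102 0.0051 0.127 ] mouth from eye [ 0.5126 -0.0228  0.127 ]
[0.5022 0.0121 0.127 ]
[0.5171 0.0134 0.127 ]
[ 0.5194 -0.0019  0.127 ]
[ 0.5032 -0.0033  0.127 ]
lock corner +y,-x [0.4873 0.0245 0.116 ] mouth [ 0.5135 -0.0234  0.116 ]
[array([278.8295, 264.6055]), array([276.6444, 281.0933])]
```

```bash
python3 -m jog '[[0,0,0,0,-0.28,-0.28,-1],[0,0,0,0.3,0,0,-1],[0,0,0,0.6,0,0,-1],[0,0,0,0.6,0,0,-1],[0,0,0,0.4,0,0,-1],[0,0,0,0.2,0,0,-1],[0,0,0,0,0,0,-1],[0,0,0,0,0,0,-1]]'
python3 - <<'E'
from h import *
import pickle
plan([.5124,-.0238,.217],.0846)
st=r.observe();s=r.snapshot("wrist");c=cv2.resize(s["color"][120:320,200:360],None,fx=3,fy=3,interpolation=cv2.INTER_CUBIC);cv2.imwrite("pics/w9.png",cv2.convertScaleAbs(c,alpha=1.8));pickle.dump((st,s),open("w9.pkl","wb"))
E
```

```text
t: 17.9
tcp_pos: [0.5129, -0.0228, 0.2184]
eef_rot: [1.147, 1.248, -1.147]
force: [0.5, -0.2, -2.1]
grip_width: 0.0101
t 17.9 tcp [ 0.5129 -0.0228  0.2184] axes x [ 0.0002  0.0001 -1.    ] y [0.9965 0.0839 0.0002] yawy 0.0840445089058356 F [ 0.4981 -0.1647 -2.0887] w 0.0101
 turn opt [-0.0006 -0.0001 -0.0002] shares [-0.0046 -0.0005 -0.0018] shift shares after turn [ 0.0687 -0.0275  0.0503]
 turn opt [ 3.141  -0.0003  0.0001] shares [26.1753 -0.0028  0.0009] shift shares after turn [ 0.0687  0.0275 -0.0503]
 shift shares now [ 0.0686 -0.0275  0.0504]
```

View pics/w9.png

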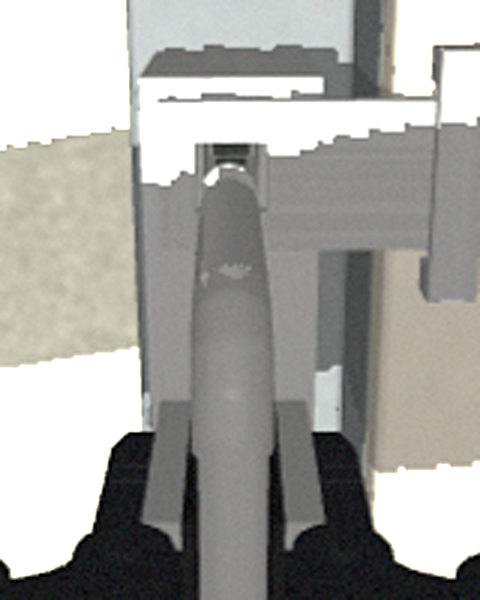

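Leg and eye line up in x: leg centre 231 against eye centre 232 in the crop. Small y correction, then a slow descent.

```bash
python3 -m jog '[[0,0,0,0.1,-0.01,0.04,-1],[0,0,0,0.2,0,0,-1],[0,0,0,0.2,0,0,-1],[0,0,0,0.1,0,0,-1],[0,0,0,0,0,0,-1]]'
python3 -m jog '[[0,0,0,0.15,0,0,-1],[0,0,0,0.15,0,0,-1],[0,0,0,0,0,0,-1],[0,0,0,0,0,0,-1]]'
```

```text
t: 18.45
tcp_pos: [0.5122, -0.0236, 0.2058]
eef_rot: [1.147, 1.249, -1.148]
force: [0.9, 0.2, -3.4]
grip_width: 0.0099
t: 18.85
tcp_pos: [0.5125, -0.0236, 0.2002]
eef_rot: [1.147, 1.248, -1.147]
force: [0.4, -0.0, -2.0]
grip_width: 0.0098
```

```bash
python3 -m jog '[[0,0,0,0.1,0,0,-1],[0,0,0,0.1,0,0,-1],[0,0,0,0,0,0,-1]]'
python3 -m jog '[[0,0,0,0.1,0,0,-1],[0,0,0,0,0,0,-1]]'
python3 -m jog '[[0,0,0,0.1,0,0,-1],[0,0,0,0,0,0,-1]]'
```

```text
t: 19.15
tcp_pos: [0.5123, -0.0236, 0.196]
eef_rot: [1.147, 1.248, -1.147]
force: [-0.3, -0.1, -2.1]
grip_width: 0.0099
t: 19.35
tcp_pos: [0.5124, -0.0236, 0.194]
eef_rot: [1.147, 1.248, -1.147]
force: [0.0, -0.3, -3.0]
grip_width: 0.0099
t: 19.55
tcp_pos: [0.5125, -0.0236, 0.1921]
eef_rot: [1.147, 1.248, -1.147]
force: [-0.2, 0.0, -2.3]
grip_width: 0.0096
```

```bash
python3 -m jog '[[0,0,0,0.1,0,0,-1],[0,0,0,0,0,0,-1]]'
python3 -m jog '[[0,0,0,0.1,0,0,-1],[0,0,0,0,0,0,-1]]'
python3 -m jog '[[0,0,0,0.1,0,0,-1],[0,0,0,0,0,0,-1]]'
python3 -m jog '[[0,0,0,0.1,0,0,-1],[0,0,0,0,0,0,-1]]'
```

```text
t: 19.75
tcp_pos: [0.5125, -0.0236, 0.1901]
eef_rot: [1.147, 1.248, -1.147]
force: [-0.4, -0.4, -2.2]
grip_width: 0.0101
t: 19.95
tcp_pos: [0.5125, -0.0236, 0.1881]
eef_rot: [1.147, 1.248, -1.147]
force: [0.1, 0.7, -2.1]
grip_width: 0.01
t: 20.15
tcp_pos: [0.5125, -0.0236, 0.1861]
eef_rot: [1.147, 1.248, -1.147]
force: [0.4, -0.0, -2.2]
grip_width: 0.0097
t: 20.35
tcp_pos: [0.5125, -0.0236, 0.1841]
eef_rot: [1.147, 1.248, -1.147]
force: [0.2, -0.4, -2.1]
grip_width: 0.0099
```

```bash
python3 -m jog '[[0,0,0,0.1,0,0,-1],[0,0,0,0.1,0,0,-1],[0,0,0,0,0,0,-1]]'
python3 -m jog '[[0,0,0,0.1,0,0,-1],[0,0,0,0.1,0,0,-1],[0,0,0,0,0,0,-1]]'
python3 -m jog '[[0,0,0,0.1,0,0,-1],[0,0,0,0.1,0,0,-1],[0,0,0,0,0,0,-1]]'
```

```text
t: 20.65
tcp_pos: [0.5125, -0.0236, 0.18]
eef_rot: [1.147, 1.248, -1.147]
force: [0.7, 0.2, -1.8]
grip_width: 0.0099
t: 20.95
tcp_pos: [0.5124, -0.0236, 0.176]
eef_rot: [1.147, 1.248, -1.147]
force: [0.2, 0.5, -1.9]
grip_width: 0.0099
t: 21.25
tcp_pos: [0.5128, -0.0236, 0.1725]
eef_rot: [1.147, 1.247, -1.147]
force: [-0.6, -0.5, 3.6]
grip_width: 0.0099
```

```bash
for i in 1; do python3 -m jog '[[0,0,0,0.1,0,0,-1],[0,0,0,0.1,0,0,-1],[0,0,0,0,0,0,-1]]'; done
python3 -m jog '[[0,0,0,0.1,0,0,-1],[0,0,0,0.1,0,0,-1],[0,0,0,0,0,0,-1]]'
python3 -m jog '[[0,0,0,0.1,0,0,-1],[0,0,0,0,0,0,-1]]'
python3 -m jog '[[0,0,0,0.1,0,0,-1],[0,0,0,0,0,0,-1]]'
```

```text
t: 21.55
tcp_pos: [0.5133, -0.0235, 0.1689]
eef_rot: [1.148, 1.246, -1.146]
force: [-0.3, 0.5, 7.2]
grip_width: 0.0099
t: 21.85
tcp_pos: [0.5136, -0.0234, 0.1651]
eef_rot: [1.148, 1.246, -1.145]
force: [-0.8, -0.4, 6.3]
grip_width: 0.0098
t: 22.05
tcp_pos: [0.5135, -0.0234, 0.1631]
eef_rot: [1.148, 1.246, -1.146]
force: [-1.2, 0.7, 7.7]
grip_width: 0.0097
t: 22.25
tcp_pos: [0.5136, -0.0234, 0.1611]
eef_rot: [1.148, 1.246, -1.145]
force: [0.1, 0.1, 7.9]
grip_width: 0.0102
```

```bash
python3 -m jog '[[0,0,0,0.1,0,0,-1],[0,0,0,0,0,0,-1]]'
python3 -m jog '[[0,0,0,0.1,0,0,-1],[0,0,0,0,0,0,-1]]'
```

```text
t: 22.45
tcp_pos: [0.5136, -0.0235, 0.159]
eef_rot: [1.148, 1.246, -1.146]
force: [-0.9, 0.6, 6.5]
grip_width: 0.0096
t: 22.65
tcp_pos: [0.5136, -0.0235, 0.1571]
eef_rot: [1.148, 1.246, -1.146]
force: [-1.1, -0.6, 6.9]
grip_width: 0.01
```

```bash
python3 -m jog '[[0,0,0,0.1,0,0,-1],[0,0,0,0,0,0,-1]]'
```

```text
t: 22.85
tcp_pos: [0.5138, -0.0235, 0.1554]
eef_rot: [1.148, 1.246, -1.145]
force: [-1.7, -0.6, 10.3]
grip_width: 0.0099
```

```bash
python3 -m jog '[[0,0,0,0.1,0,0,-1],[0,0,0,0,0,0,-1]]'
python3 -m jog '[[0,0,0,0.1,0,0,-1],[0,0,0,0,0,0,-1]]'
```

```text
t: 23.05
tcp_pos: [0.5143, -0.0234, 0.1539]
eef_rot: [1.148, 1.245, -1.145]
force: [-1.2, -0.8, 12.6]
grip_width: 0.0096
t: 23.25
tcp_pos: [0.5147, -0.0234, 0.1523]
eef_rot: [1.149, 1.244, -1.144]
force: [-1.9, -0.2, 17.4]
grip_width: 0.0101
```

About 19 N is now on the shackle and it is at the bottom. I'll ease off and check whether it is caught.

```bash
python3 -m jog '[[0,0,0,-0.2,0,0,-1],[0,0,0,-0.1,0,0,-1],[0,0,0,0,0,0,-1]]'
python3 -m jog '[[0,0,0,-0.1,0,0,-1],[0,0,0,0,0,0,-1]]'
python3 -m jog '[[0,0,0,-0.1,0,0,-1],[0,0,0,0,0,0,-1]]'
```

```text
t: 23.55
tcp_pos: [0.5138, -0.0235, 0.1575]
eef_rot: [1.148, 1.245, -1.145]
force: [0.3, -0.2, 7.2]
grip_width: 0.0099
t: 23.75
tcp_pos: [0.5135, -0.0235, 0.1593]
eef_rot: [1.148, 1.246, -1.146]
force: [-0.6, 0.5, 6.7]
grip_width: 0.0098
t: 23.95
tcp_pos: [0.5134, -0.0235, 0.1612]
eef_rot: [1.148, 1.246, -1.146]
force: [-0.1, 0.5, 6.3]
grip_width: 0.0101
```

```bash
python3 -m jog '[[0,0,0,-0.1,0,0,-1],[0,0,0,0,0,0,-1]]'
python3 -m jog '[[0,0,0,-0.1,0,0,-1],[0,0,0,0,0,0,-1]]'
```

```text
t: 24.15
tcp_pos: [0.513, -0.0235, 0.1627]
eef_rot: [1.148, 1.247, -1.146]
force: [0.1, 0.1, 2.9]
grip_width: 0.0103
t: 24.35
tcp_pos: [0.512, -0.0234, 0.1638]
eef_rot: [1.147, 1.249, -1.147]
force: [0.5, 0.8, -3.5]
grip_width: 0.0096
```

The force swung from +6 to −3.5 N at z=0.164. If it weren't caught, the ejector would still be pushing up, so the shackle holds. I'll open and retreat.

```bash
python3 -m jog '[[0,0,0,0,0,0,-0.4],[0,0,0,0,0,0,0],[0,0,0,0,0,0,0.1],[0,0,0,0,0,0,0.1],[0,0,0,-0.3,0,0,0.1],[0,0,0,-0.7,0,0,0.1],[0,0,0,-1,0,0,0.1],[0,0,0,-1,0,0,0.1],[0,0,0,-1,0,0,0.1],[0,0,0,-1,0,0,0.1],[0,0,0,0,0,0,0.1],[0,0,0,0,0,0,0.1]]'
python3 - <<'E'
from h import *
st=r.observe();s=r.snapshot("wrist")
a=.0846;Y=np.array([-np.sin(a),np.cos(a),0]);m=np.array([.5124,-.0238,.116])
print([proj(s,m+[0,0,.054]+k*Y,st) for k in(-.028,0,.028)], "uncaught",[proj(s,m+[0,0,.064]+k*Y,st) for k in(-.028,0,.028)])
cv2.imwrite("pics/w10.png",s["color"])
s=r.snapshot("side");print("side bow", proj(s,m+[0,0,.06]),"uncaught",proj(s,m+[0,0,.07]));cv2.imwrite("pics/s10.png",cv2.resize(s["color"][150:280,220:360],None,fx=4.5,fy=4.5,interpolation=cv2.INTER_CUBIC))
E
```

```text
t: 25.55
tcp_pos: [0.5127, -0.0237, 0.2651]
eef_rot: [1.148, 1.246, -1.146]
force: [-0.3, 0.3, 0.1]
grip_width: 0.0467
[array([276.0998, 248.393 ]), array([276.0579, 214.1839]), array([276.0129, 177.3795])] uncaught [array([276.0615, 254.3435]), array([276.0164, 218.9584]), array([275.9678, 180.7743])]
side bow [265.8736 184.0838] uncaught [265.7207 181.2306]
```

View pics/w10.png

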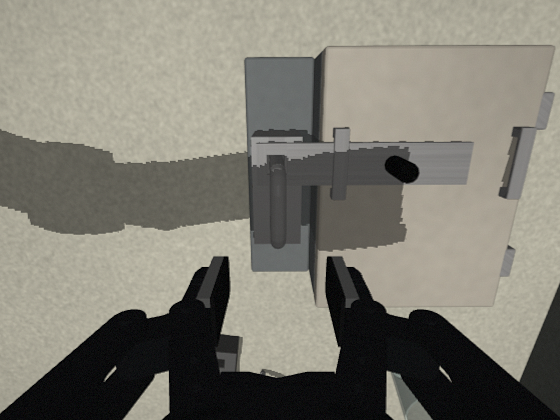

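View pics/s10.png

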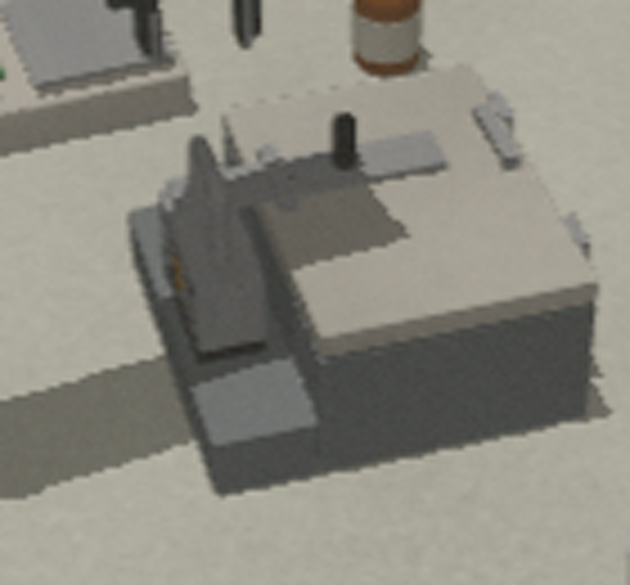

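```bash
python3 - <<'E'
from h import *
st=r.observe();s=r.snapshot("wrist");sd=r.snapshot("side")
a=.0846;Y=np.array([-np.sin(a),np.cos(a),0]);m=np.array([.5124,-.0238,.116])
# outline of the bow centreline tube: corner radius 14 for axis
def axis(zt):
    p=[]
    for k in np.linspace(-.014,.014,15): p.append((k,zt))
    for t in np.linspace(0,np.pi/2,10):
        p+= [(.014+.014*np.sin(t),zt-.014+.014*np.cos(t)),(-.014-.014*np.sin(t),zt-.014+.014*np.cos(t))]
    return p
for d in(.036,.033,.026):
    zt=.090-d; w=[];q=[]
    for k,z in axis(zt):
        c=m+[0,0,z]+k*Y
        for n in np.linspace(0,2*np.pi,24):
            pt=c+.006*(np.cos(n)*Y+np.sin(n)*np.array([0,0,1]))
            w.append(proj(s,pt,st)[1]);q.append(proj(sd,pt)[1])
    print("depth",d,"wrist lowest v",max(w),"side top v",min(q))
w=s["color"];print(w[238:256,278].max(1)); 
print(sd["color"][174:190,264].max(1),sd["color"][174:190,265].max(1))
E
```

```text
depth 0.036 wrist lowest v 250.86494569730968 side top v 179.8084804486063
depth 0.033 wrist lowest v 252.5986861880925 side top v 178.96349507797987
depth 0.026 wrist lowest v 256.8010596816987 side top v 176.98248567168778
[ 75  73  74  73  73  69  66  67  67  67  58  69 111 109 107 108 106 108]
[157 171 171 169 171 165 104  85  88  84  85  81  84  86  85  88] [170 171 170 170 171 166 132  86  86  85  87  85  85  86  86  85]
```

Both views match a shackle caught at 36 mm: wrist v≈249.5 against 250.9 predicted, side v≈180 against 179.8. At 26 mm they would read 256.8 and 177.0.

```bash
python3 - <<'E'
from bench import r
print(r.finish_job(), r.observe()["t"])
E
```

```text
the job is handed in; nothing more can be done
the job is handed in; nothing more can be done
```

The chest is locked, as far as my last checks show, and the job is handed in. I let go at about 25 s of the 69 s limit; the hand-in gives no verdict.

- **Bolt:** I gripped the knob and slid it until it stopped, with about 25 N on the tool at the stop. That left the eye over the lock's +y well.
- **Shackle:** I took the larger grey one from the rest and lowered it through the eye with no noticeable contact. I then pressed to about 19 N, well under the 55 N limit.
- **Pawl:** The force rose, dipped and rose again steeply. When I eased off, it swung to a slight pull, so the pawl was holding.
- **Last check:** With the gripper open and well clear, two camera views matched a leg depth of 36 mm rather than a sprung-back 26 mm. The wrist view was at row 249.5 (250.9 predicted) and the side view at about 180 (179.8 predicted).

No checks failed or disagreed beyond 1–2 mm of scatter in the lock position. I did not touch the other things on the bench or measure them again at the end.

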